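# Swap the expired stock in a pharmacy organiser bin

### The job

Swap the expired stock in the blue bin: lift the bin straight up out of the grey organiser, tip the two orange bottles out of it into the red returns crate, and put the empty bin back in its bay, fully down and facing the same way as before. Then stand the fresh white-and-purple carton upright on the floor of the blue bin. Lower the bin and the carton into place gently rather than dropping them, and leave the other two bins and the things standing around as they are.

Things in the scene. Friction and masses are not known exactly. Their poses are not given: they have to be found in the camera images.
- frame: Grey organiser frame fixed to the table, 190 (x) x 284 (y) x 50 mm high; three open bays side by side, each 174 x 84 mm, centred at y = -92, 0 and +92 mm; base plate 6 mm thick, walls 8 mm thick with bevelled tops that guide a bin in. Origin: centre of its underside; x points to its rear. Any bin may be in any bay.
- blue_bin_tab (a point): Grip tab of the blue bin: upright, on the middle of its rear wall, 12 mm thick (x), 36 mm wide (y), rising 40 mm above the rim. The point is 18 mm below the tab's top, 79 mm behind the bin's centre (+x), 92 mm above the bin's underside. Axes are the bin's: x from low front to rear, y across, z up.
- blue_bin_mid (a point): Centre of the loose blue insert bin, 35 mm above its underside; same axes. Bin: 170 (x) x 80 (y) mm, open on top, 70 mm high at sides and rear, 34 mm at the front, walls and floor 3 mm, about 0.14 kg, standing on the organiser's base plate with 2 mm to spare all round, 45 mm deep in its bay.
- blue_bin: The same bin, origin at the centre of its underside. Inside, the flat floor runs from the rear wall to 8 mm in front of the centre; from there a ramp of 22 degrees climbs to the top edge of the front wall. So the bin pours over its low front (-x): tipped forward by 35 degrees or more, the bottles roll out.
- bottle_a_mid (a point): Centre of an orange tablet bottle with white cap, 40 mm diameter, 64 mm long, about 50 g, axis along its y; at the start it lies across the blue bin, near the rear.
- bottle_b_mid (a point): Centre of the second, same orange bottle, lying in front of the first.
- crate: Red returns crate fixed to the table, open on top, 240 (x) x 200 (y) x 70 mm high, walls 5 mm. Origin: centre of its underside. Crate and organiser may be on either side.
- carton_mid (a point): Centre of the fresh white carton with purple bands, standing on the table: 36 (x) x 50 (y) x 125 mm (z) high, about 0.12 kg. z up.
- carton: The same carton; origin at the centre of its underside.
- yellow_bin: Yellow insert bin full of cartons (below its rim), same shape and tab as the blue one, to be left in its bay. Origin: centre of its underside.
- white_bin: White insert bin full of jars (below its rim), same shape and tab, to be left in its bay. Origin: centre of its underside.
- syrup: Amber syrup bottle, 64 mm diameter, 140 mm high, to be left alone. Origin: centre of its underside.
- jar: White jar with green lid, 68 mm diameter, 90 mm high, to be left alone. Origin: centre of its underside.
- brown_box: Brown cardboard box, 90 x 160 x 60 mm, to be left alone. Origin: centre of its underside.
Mind the look-alikes: they are no part of the job. Leave any turquoise or yellow look-alike of the carton alone. There is more than one size of the blue_bin; the job needs the middle-sized.

How it is judged:
By the outcome, as a careful person would: the job done as asked, in the order asked, and still so for the second after the job is handed in, with the robot touching nothing.
It also fails if it takes over 67 s, if anything falls off the work surface, if the arm or the gripper's body presses on something with over 40 N, if the wrist force passes 120 N, or if a joint passes its speed limit or range.

### The arm

A 6-joint arm with a two-finger parallel gripper is mounted at the origin on the work surface. World frame = base frame: x ahead of the robot, y to its left, z up, the work surface at z = 0. Lengths are in m, angles in degrees, forces in N, time in s.
With the tool pointing down it reaches from about 0.375 to 0.925 m from the base axis. Payload 5.7 kg.
Tool frame: the origin (TCP) lies midway between the tips of the shut fingers; the grasp point (between the pads) lies 19 mm behind it; z points along the fingers, y is the line along which they close (so a half turn about z gives the same grasp; the last joint's range is limited). The gripper opens to 88 mm and grips with 3 to 60 N. Pads are 20 mm wide; open, the fingers measure 115 mm over their backs; the gripper's body (75 mm by 178 mm) begins 61 mm behind the grasp point.
Start: joints at [-72.37, 20.558, 86.54, -0, 72.909, -6.595], TCP at [0.246, -0.547, 0.223] pointing down, gripper open.
Joint ranges: [-170.27, 170.27], [-57.76, 135], [12.27, 136.19], [-55.21, 235.2], [11.17, 155.16], [-170.74, 170.74]. Speed limits (degrees/s): [136.94, 136.94, 180, 180, 180, 180].

### API

Orientations are given as a 3x3 rotation matrix whose columns are the frame's x, y, z axes.
In Python, from cell import env gives the robot as it stands.
- The arm moves only by the tool arm_command, never from a script. Its arguments are lists of equal length, an entry for each row: "translation": the shift along the world's x, y, z in cm, a list of three; "dr": the turn, a rotation vector about the world's x, y, z in degrees, a list of three; "fingers": the finger opening in cm, from 0 to 8.78. A call has 1 to 10 rows; each row shifts and turns the commanded pose from where the row before left it; what a row does not reach is not made up. A row lasts 1/10 s, in which the tool goes at most 50 mm and 8.59 degrees, less where a joint would pass 70% of its speed; a pose out of reach is approached as far as the arm can. A call with a gripper value outside its range is refused whole. The fingers move at their own pace and stop on an object; the grip force is fixed at half the most. Time passes only in rows, so rows that do not move let the fingers close. It gives the time, the measured TCP pose, the force, the opening and the grip force at its end, in the units of the state.
- env.observe(): the state, without advancing time (a new reading comes with each control period).
- env.capture(name): name is "scene" or "side" or "wrist"; returns a dict with "frame" (420x560x3 uint8, red, green, blue), "mtx" (3x3 intrinsics, pixels), "rvec" (rotation vector, rad) and "tvec" (3), from world to camera coordinates, as OpenCV has them. Camera axes: x right, y down, z forward; pixel columns grow to the right and rows downward; lengths in m; the calibration is good to about 2 mm. A picture is of the moment at which its call begins. There is no depth.
- env.finish_job(): hands the job in; it is judged then, once.
The state is a dict: "time": time; "qpos": joint angles; "dq": joint speeds; "effort": joint torques, N m; "position": TCP position; "orientation": TCP orientation; "contact_force": force on the tool from outside, world axes, zero at the start; "torque": the same for the moment, N m; "grip_width": finger opening in m; "gripper_force": force on a finger pad.
Only numpy, scipy, OpenCV 4.12 (cv2) and the standard library are available. Lean on these libraries where they do the work, as an engineer would, in place of code of your own. Each camera call takes 0.05 s, during which the arm holds its last target. There are 200 camera calls.

## Working session

There is one attempt and no reset: what is moved stays moved. The work goes in short steps, Python scripts to look and compute and a tool call to move; the robot and the scene stay as the last step left them, time stands still between calls to the robot, and variables do not carry over. Pictures are saved under pics/ and viewed, at most 10 in all, crops included, and the job is handed in when it is done.

Besides the shell and the picture viewer there is one more tool, called by a JSON object that holds its "method" and its "body", one argument or row to a line. arm_command: Moves the arm, as the interface text tells. Its arguments: {"type":"object","properties":{"translation":{"type":"array","items":{"type":"array","items":{"type":"number"}}},"dr":{"type":"array","items":{"type":"array","items":{"type":"number"}}},"fingers":{"type":"array","items":{"type":"number"}}},"required":["translation","dr","fingers"]}

```bash
ls; mkdir -p pics; cat > h.py <<'E'
import numpy as np, cv2
from cell import env
def cap(n,save=None):
    c=env.capture(n); 
    if save: cv2.imwrite('pics/'+save,c['frame'][:,:,::-1])
    return c
def ray(c,px):
    R,_=cv2.Rodrigues(np.array(c['rvec'],float)); t=np.array(c['tvec'],float).ravel()
    p=cv2.undistortPoints(np.array([[px]],float),np.array(c['mtx']),None)[0,0]
    d=R.T@np.array([p[0],p[1],1]); o=-R.T@t
    return o,d/np.linalg.norm(d)
def onz(c,px,z):
    o,d=ray(c,px); return o+d*(z-o[2])/d[2]
def two(c1,p1,c2,p2):
    o1,d1=ray(c1,p1); o2,d2=ray(c2,p2)
    s=np.linalg.lstsq(np.c_[d1,-d2],o2-o1,rcond=None)[0]
    a,b=o1+d1*s[0],o2+d2*s[1]; return (a+b)/2,np.linalg.norm(a-b)
def proj(c,P):
    return cv2.projectPoints(np.array(P,float).reshape(-1,3),np.array(c['rvec'],float),np.array(c['tvec'],float),np.array(c['mtx'],float),None)[0].reshape(-1,2)
E
python3 - <<'E'
from h import *
np.set_printoptions(precision=3,suppress=True)
for n in ('scene','side'):
    c=cap(n,n+'0.png'); o,d=ray(c,(280,210)); print(n,o,d)
print(env.observe())
E
```

```text
pics
scene [1.493 0.058 1.309] [-0.619 -0.078 -0.782]
side [-0.243 -0.982  0.985] [ 0.515  0.613 -0.599]
{'time': 0.1, 'qpos': array([-72.37 ,  20.592,  86.592,  -0.002,  72.909,  -6.595]), 'dq': array([-0.112, -0.091, -0.073, -0.092, -0.072,  0.032]), 'effort': array([  0.   , -51.636, -27.141,   0.068,   0.028,  -0.   ]), 'position': array([ 0.246, -0.547,  0.222]), 'orientation': array([[ 0.912,  0.41 , -0.001],
       [ 0.41 , -0.912,  0.002],
       [ 0.   , -0.002, -1.   ]]), 'contact_force': array([0.013, 0.221, 0.299]), 'torque': array([ 0.002, -0.024,  0.002]), 'gripper_force': 0.0, 'grip_width': 0.08768836866057196}
```

View pics/scene0.png

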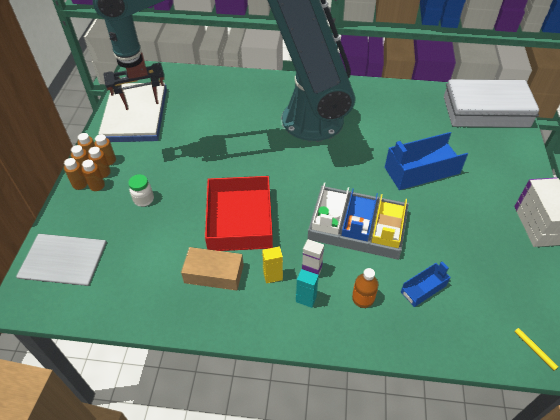

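View pics/side0.png

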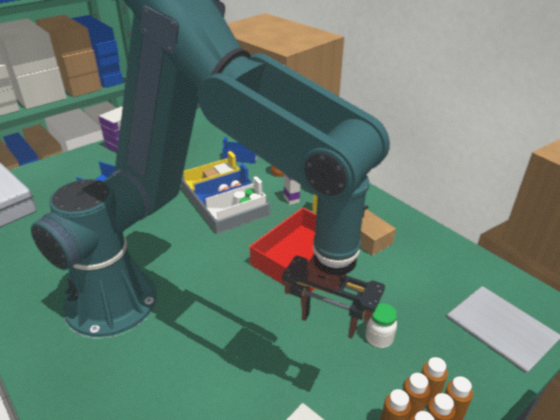

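The scene view shows the crate at about (240,213), the organiser at about (360,220) with the blue bin in the middle bay, and the carton at (312,257) with the turquoise look-alike just in front of it. The tabs are on the camera side (+x). I'll zoom in to get precise pixel positions.

```bash
python3 - <<'E'
from h import *
im=cv2.imread('pics/scene0.png')[175:310,240:420]
cv2.imwrite('pics/crop0.png',cv2.resize(im,None,fx=4.4,fy=4.4,interpolation=cv2.INTER_CUBIC))
c=cap('scene'); np.set_printoptions(precision=3,suppress=True)
for p,z in [((207,247),0),((272,247),0),((206,180),.07),((270,179),.07),((310,237),.0),((401,254),0),((316,188),.05),((407,203),.05)]: print(p,onz(c,p,z))
E
```

```text
(207, 247) [ 0.627 -0.278  0.   ]
(272, 247) [ 0.604 -0.079  0.   ]
(206, 180) [ 0.416 -0.318  0.07 ]
(270, 179) [ 0.387 -0.113  0.07 ]
(310, 237) [0.553 0.034 0.   ]
(401, 254) [ 0.584  0.315 -0.   ]
(316, 188) [0.391 0.038 0.05 ]
(407, 203) [0.421 0.329 0.05 ]
```

View pics/crop0.png

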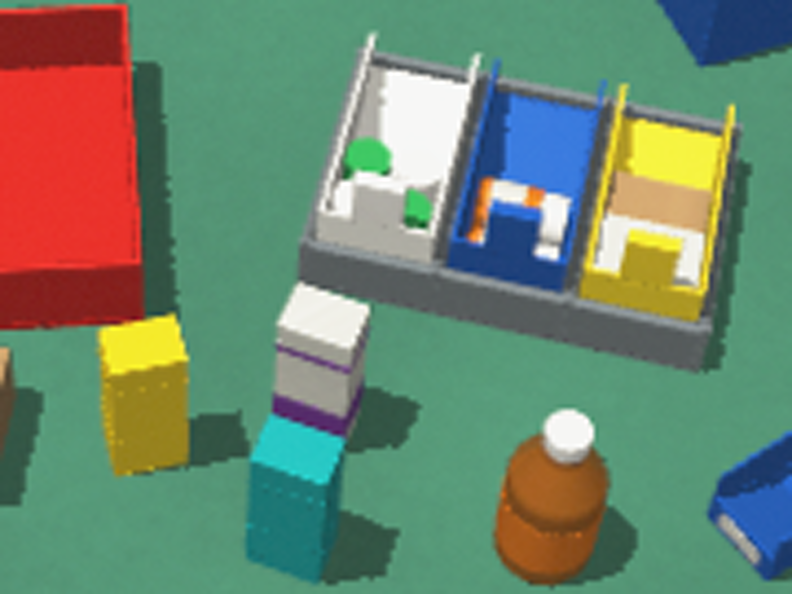

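```bash
python3 - <<'E'
from h import *
c=cap('scene'); np.set_printoptions(precision=4,suppress=True)
f=lambda x,y:(240+x/4.4-.4,175+y/4.4-.4)
P={'RLb':((300,282),0),'RRb':((700,370),0),'RLt':((305,242),.043),'RRt':((712,325),.043),'FLt':((362,50),.043),'FRt':((741,125),.043),
'tabL':((487,203),.116),'tabR':((545,215),.116),'ytabL':((625,230),.116),'ytabR':((682,243),.116),'wtabL':((352,178),.116),'wtabR':((408,190),.116),
'cA':((297,286),.125),'cB':((370,305),.125),'cC':((352,362),.125),'cD':((277,328),.125),
'tA':((272,417),.125),'tB':((343,442),.125),'tC':((328,480),.125),'tD':((252,464),.125),'syr':((568,435),.14)}
for k,(p,z) in P.items(): print(k,onz(c,f(*p),z))
E
```

```text
RLb [0.5598 0.0275 0.    ]
RRb [0.6019 0.3072 0.    ]
RLt [0.5561 0.0291 0.043 ]
RRt [0.5937 0.308  0.043 ]
FLt [0.3742 0.0564 0.043 ]
FRt [0.4147 0.334  0.043 ]
tabL [0.5641 0.1481 0.116 ]
tabR [0.5697 0.1865 0.116 ]
ytabL [0.576  0.2389 0.116 ]
ytabR [0.5824 0.2759 0.116 ]
wtabL [0.5534 0.0575 0.116 ]
wtabR [0.5592 0.0954 0.116 ]
cA [0.6522 0.0287 0.125 ]
cB [0.6616 0.0761 0.125 ]
cC [0.7061 0.0678 0.125 ]
cD [0.686 0.019 0.125]
tA [0.7518 0.0219 0.125 ]
tB [0.7646 0.0665 0.125 ]
tC [0.792  0.0594 0.125 ]
tD [0.7863 0.013  0.125 ]
syr [0.7533 0.2004 0.14  ]
```

The frame is centred at about (.485, .182) with yaw about -8°. The measured tab and the computed tab agree at about (.562, .169). The carton is at about (.677, .048). I'll move above the tab and look from close by.

{"method": "arm_command", "body": {
  "translation": [
    [1.6,3.6,0.3],
    [1.6,3.6,0.3],
    [1.6,3.6,0.3],
    [1.6,3.6,0.3],
    [1.6,3.6,0.3],
    [1.6,3.6,0.3],
    [1.6,3.6,0.3],
    [1.6,3.6,0.3],
    [1.6,3.6,0.3],
    [1.6,3.6,0.3]
  ],
  "dr": [
    [0,0,2.9],
    [0,0,2.9],
    [0,0,2.9],
    [0,0,2.9],
    [0,0,2.9],
    [0,0,2.9],
    [0,0,2.9],
    [0,0,2.9],
    [0,0,2.9],
    [0,0,2.9]
  ],
  "fingers": [6,6,6,6,6,6,6,6,6,6]
}}

```text
time: 1.2
position: [0.4065, -0.1856, 0.2528]
orientation: [[0.597, 0.802, 0.0], [0.802, -0.597, 0.0], [0.0, 0.0, -1.0]]
contact_force: [0.3, 0.1, 0.3]
grip_width: 0.06
gripper_force: 0.0
```

{"method": "arm_command", "body": {
  "translation": [
    [1.5,3.6,0],
    [1.5,3.6,0],
    [1.5,3.6,0],
    [1.5,3.6,0],
    [1.5,3.6,0],
    [1.5,3.6,0],
    [1.5,3.6,0],
    [1.5,3.6,0],
    [1.5,3.5,0],
    [1.5,3.2,0]
  ],
  "dr": [
    [0,0,2.9],
    [0,0,2.9],
    [0,0,2.9],
    [0,0,2.9],
    [0,0,2.9],
    [0,0,2.9],
    [0,0,2.9],
    [0,0,2.9],
    [0,0,2.9],
    [0,0,2.5]
  ],
  "fingers": [6,6,6,6,6,6,6,6,6,6]
}}

```text
time: 2.2
position: [0.5564, 0.1697, 0.2524]
orientation: [[0.14, 0.99, -0.0], [0.99, -0.14, 0.0], [-0.0, -0.0, -1.0]]
contact_force: [1.4, 0.7, -0.0]
grip_width: 0.0601
gripper_force: 0.0
```

```bash
python3 - <<'E'
from h import *
np.set_printoptions(precision=4,suppress=True)
c=cap('wrist','w1.png'); s=env.observe(); print(s['time'],s['position'],s['orientation'],s['qpos'])
print(ray(c,(280,210)))
E
```

```text
2.25 [0.5589 0.1741 0.2525] [[ 0.1365  0.9906  0.0023]
 [ 0.9906 -0.1365  0.004 ]
 [ 0.0042  0.0017 -1.    ]] [10.4095 17.8027 86.3043  0.2059 75.7238 18.2027]
(array([0.568 , 0.2531, 0.4146]), array([-0.0327, -0.3051, -0.9518]))
```

View pics/w1.png

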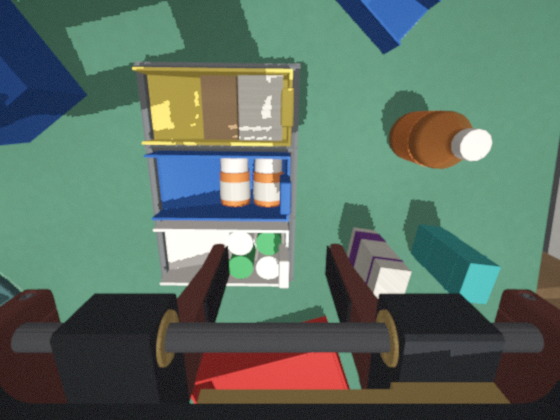

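The wrist view shows the blue bin with two bottles at (235,180) and (267,180), its tab at about (286,195), and the carton at about (385,265). I'll measure the tab and the frame.

```bash
python3 - <<'E'
from h import *
np.set_printoptions(precision=4,suppress=True)
c=cap('wrist'); s=env.observe(); print(s['time'],s['position'])
hsv=cv2.cvtColor(c['frame'],cv2.COLOR_RGB2HSV)
m=((hsv[...,0]>105)&(hsv[...,0]<125)&(hsv[...,1]>120)).astype(np.uint8)
for r in range(150,222,5):
    xs=np.flatnonzero(m[r,140:310])+140; print(r,xs.min() if len(xs) else 0,[(int(g[0]),int(g[-1]),hsv[r,g[len(g)//2]].tolist()) for g in np.split(xs,np.flatnonzero(np.diff(xs)>1)+1) if len(g)])
# tab via brightness
print(hsv[195,274:300].tolist()); print(hsv[172:222:2,286].tolist())
# frame yellow, gray outline
g=((hsv[...,1]<40)&(hsv[...,2]>70)&(hsv[...,2]<150)).astype(np.uint8)
for p in [(280.5,195),(286,195),(291,195),(286,178),(286,213)]: print(p,onz(c,p,.116))
for p in [(297,64),(134,66)]: print(p,onz(c,p,.046))
E
```

```text
2.3 [0.5576 0.1715 0.2523]
150 0 []
155 156 [(156, 196, [111, 152, 97])]
160 143 [(143, 287, [108, 170, 182])]
165 155 [(155, 218, [108, 163, 202]), (247, 252, [107, 156, 209]), (281, 288, [108, 167, 147])]
170 156 [(156, 218, [108, 163, 202]), (247, 251, [108, 151, 214]), (281, 287, [110, 183, 113])]
175 157 [(157, 217, [108, 163, 204]), (248, 251, [108, 155, 198]), (282, 287, [108, 159, 165])]
180 157 [(157, 217, [107, 164, 202]), (249, 250, [109, 155, 183]), (279, 287, [109, 180, 99])]
185 158 [(158, 217, [108, 162, 203]), (249, 250, [108, 156, 196]), (279, 287, [109, 180, 102])]
190 158 [(158, 217, [108, 162, 203]), (249, 250, [108, 150, 209]), (278, 288, [107, 149, 212])]
195 159 [(159, 217, [108, 158, 205]), (249, 250, [109, 175, 125]), (278, 288, [108, 149, 214])]
200 159 [(159, 217, [109, 180, 132]), (249, 250, [109, 166, 129]), (279, 288, [107, 152, 213])]
205 160 [(160, 218, [109, 175, 124]), (249, 250, [108, 182, 126]), (279, 288, [107, 148, 213])]
210 161 [(161, 222, [108, 189, 104]), (243, 254, [109, 185, 102]), (277, 287, [107, 152, 212])]
215 158 [(158, 287, [109, 180,
[... 421 characters left out ...]
, 163], [75, 90, 162], [75, 86, 163]]
[[108, 150, 202], [108, 152, 201], [108, 151, 202], [108, 153, 193], [109, 170, 141], [110, 163, 102], [110, 183, 99], [108, 180, 105], [107, 165, 184], [107, 148, 215], [107, 147, 215], [108, 147, 215], [108, 148, 215], [107, 151, 215], [107, 147, 215], [107, 149, 215], [107, 147, 214], [107, 149, 214], [107, 148, 214], [107, 148, 215], [108, 151, 214], [108, 147, 215], [107, 153, 214], [107, 147, 201], [108, 124, 196]]
(280.5, 195) [0.5635 0.1788 0.116 ]
(286, 195) [0.5693 0.178  0.116 ]
(291, 195) [0.5745 0.1772 0.116 ]
(286, 178) [0.5716 0.1962 0.116 ]
(286, 213) [0.5667 0.158  0.116 ]
(297, 64) [0.6016 0.3123 0.046 ]
(134, 66) [0.4152 0.3359 0.046 ]
```

{"method": "arm_command", "body": {
  "translation": [
    [0.3,-0.1,-2],
    [0.3,-0.1,-3.5],
    [0,0,-3.5],
    [0,0,-3.5],
    [0,0,-2.5],
    [0,0,-1.5],
    [0,0,-0.8],
    [0,0,0],
    [0,0,0]
  ],
  "dr": [
    [0,0,0],
    [0,0,0],
    [0,0,0],
    [0,0,0],
    [0,0,0],
    [0,0,0],
    [0,0,0],
    [0,0,0],
    [0,0,0]
  ],
  "fingers": [5,5,5,5,5,5,5,5,5]
}}

```text
time: 3.2
position: [0.5626, 0.1656, 0.0803]
orientation: [[0.143, 0.99, 0.001], [0.99, -0.143, 0.0], [0.0, 0.001, -1.0]]
contact_force: [0.6, 0.6, 0.1]
grip_width: 0.0499
gripper_force: 0.0
```

```bash
python3 - <<'E'
from h import *
np.set_printoptions(precision=4,suppress=True)
c=cap('wrist','w2.png'); s=env.observe(); print(s['time'],s['position'],s['orientation'],s['contact_force'])
print(proj(c,[[.564,.169,.116],[.564,.169,.08]]))
E
```

```text
3.25 [0.5629 0.1658 0.0806] [[ 0.1425  0.9898  0.0016]
 [ 0.9898 -0.1425  0.0002]
 [ 0.0004  0.0015 -1.    ]] [ 0.6999  0.3172 -0.9215]
[[279.1883 285.799 ]
 [278.6979 253.4834]]
```

View pics/w2.png

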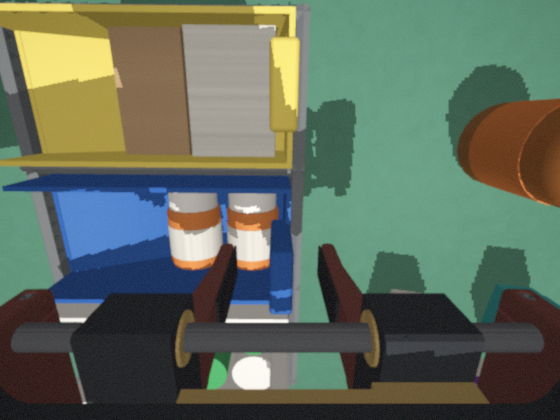

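The tab, at columns 270–293, sits between the fingers, whose mid-column is about 279. Closing.

{"method": "arm_command", "body": {
  "translation": [
    [0.1,0.3,0],
    [0,0,0],
    [0,0,0],
    [0,0,0],
    [0,0,0]
  ],
  "dr": [
    [0,0,0],
    [0,0,0],
    [0,0,0],
    [0,0,0],
    [0,0,0]
  ],
  "fingers": [3,0,0,0,0]
}}

```text
time: 3.75
position: [0.5633, 0.1689, 0.0798]
orientation: [[0.142, 0.99, 0.0], [0.99, -0.142, 0.0], [0.0, 0.0, -1.0]]
contact_force: [0.0, -0.8, -0.3]
grip_width: 0.0136
gripper_force: 0.4
```

```bash
python3 - <<'E'
from h import *
np.set_printoptions(precision=4,suppress=True)
s=env.observe(); print(s['time'],s['position'],s['orientation'],s['contact_force'],s['torque'],s['grip_width'],s['gripper_force'])
E
```

```text
3.75 [0.5633 0.1689 0.0798] [[ 0.1421  0.9898  0.0003]
 [ 0.9898 -0.1421  0.    ]
 [ 0.0001  0.0003 -1.    ]] [ 0.0344 -0.8044 -0.2682] [-0.0387 -0.2137 -0.0209] 0.013615729460656594 0.3686798829585314
```

{"method": "arm_command", "body": {
  "translation": [
    [0,0,0],
    [0,0,0],
    [0,0,0.5],
    [0,0,1],
    [0,0,1.5],
    [0,0,2],
    [0,0,2]
  ],
  "dr": [
    [0,0,0],
    [0,0,0],
    [0,0,0],
    [0,0,0],
    [0,0,0],
    [0,0,0],
    [0,0,0]
  ],
  "fingers": [0,0,0,0,0,0,0]
}}

```text
time: 4.45
position: [0.5625, 0.1688, 0.1506]
orientation: [[0.142, 0.99, -0.001], [0.99, -0.142, -0.0], [-0.0, -0.001, -1.0]]
contact_force: [-0.5, 0.1, -2.1]
grip_width: 0.0118
gripper_force: 30.0
```

```bash
python3 - <<'E'
from h import *
np.set_printoptions(precision=4,suppress=True)
s=env.observe(); print(s['position'],s['orientation'],s['contact_force'],s['torque'],s['grip_width'],s['gripper_force'],s['qpos'])
E
```

```text
[0.5625 0.1688 0.1506] [[ 0.1423  0.9898 -0.0014]
 [ 0.9898 -0.1423 -0.0001]
 [-0.0003 -0.0014 -1.    ]] [-0.4845  0.0616 -2.1116] [-0.1135 -0.2493 -0.    ] 0.011821987108109569 29.99181032180786 [ 9.9582 23.7224 92.7974  0.0126 63.5626 18.1331]
```

The lift is clean, with about 2.1 N of weight. Next I'll raise the bin and move it over the crate.

{"method": "arm_command", "body": {
  "translation": [
    [0,0,2.5],
    [0,0,3],
    [0,0,2.5],
    [0,-1,0],
    [0,-2.5,0],
    [0.3,-4,0],
    [0.5,-4.5,0],
    [0.5,-4.5,0],
    [0.5,-4.5,0],
    [0.5,-4.5,0]
  ],
  "dr": [
    [0,0,0],
    [0,0,0],
    [0,0,0],
    [0,0,0],
    [0,0,0],
    [0,0,0],
    [0,0,0],
    [0,0,0],
    [0,0,0],
    [0,0,0]
  ],
  "fingers": [0,0,0,0,0,0,0,0,0,0]
}}

```text
time: 5.45
position: [0.5846, -0.0882, 0.2282]
orientation: [[0.142, 0.99, -0.003], [0.99, -0.142, 0.001], [0.0, -0.003, -1.0]]
contact_force: [1.1, -0.1, -2.0]
grip_width: 0.0116
gripper_force: 30.0
```

{"method": "arm_command", "body": {
  "translation": [
    [0.5,-4.5,0],
    [0.5,-3.5,0],
    [0.3,-2,0],
    [0,-1,0],
    [0,0,0],
    [0,0,0]
  ],
  "dr": [
    [0,0,0],
    [0,0,0],
    [0,0,0],
    [0,0,0],
    [-0.6,-4,0],
    [-0.9,-6,0]
  ],
  "fingers": [0,0,0,0,0,0]
}}

```text
time: 6.05
position: [0.6001, -0.1956, 0.229]
orientation: [[0.142, 0.974, 0.176], [0.99, -0.139, -0.025], [-0.0, 0.178, -0.984]]
contact_force: [0.5, 0.8, -2.2]
grip_width: 0.0119
gripper_force: 30.0
```

```bash
python3 - <<'E'
from h import *
np.set_printoptions(precision=4,suppress=True)
c=cap('scene','s2.png')
s=env.observe(); print(s['time'],s['position'],s['orientation'],s['contact_force'],s['torque'],s['qpos'])
E
```

```text
6.1 [ 0.5951 -0.1933  0.2274] [[ 0.1413  0.9743  0.1755]
 [ 0.99   -0.1392 -0.0241]
 [ 0.001   0.1771 -0.9842]] [-4.8917  1.4811 -3.2383] [-0.0498  0.2687  0.0304] [-26.2895  17.2916  91.7096   3.6655  61.3621 -19.6485]
```

{"method": "arm_command", "body": {
  "translation": [
    [0.1,-0.1,0],
    [0.1,-0.1,0],
    [0.1,-0.1,0],
    [0.1,-0.1,0],
    [0,0,0],
    [0,0,0],
    [0,0,0],
    [0,0,0],
    [0,0,0],
    [0,0,0]
  ],
  "dr": [
    [-0.6,-4,0],
    [-0.6,-4,0],
    [-0.6,-4,0],
    [-0.6,-4,0],
    [-0.6,-4.5,0],
    [-0.6,-4.5,0],
    [-0.6,-4.5,0],
    [-0.6,-4.5,0],
    [-0.6,-4.5,0],
    [-0.6,-4.5,0]
  ],
  "fingers": [0,0,0,0,0,0,0,0,0,0]
}}

```text
time: 7.1
position: [0.6072, -0.1893, 0.2294]
orientation: [[0.119, 0.674, 0.729], [0.993, -0.095, -0.075], [0.019, 0.733, -0.68]]
contact_force: [0.5, 0.8, -1.5]
grip_width: 0.0115
gripper_force: 30.0
```

{"method": "arm_command", "body": {
  "translation": [
    [0,0,0],
    [0,0,0],
    [0,0,0],
    [0,0,0],
    [0,0,0]
  ],
  "dr": [
    [-0.6,-4.5,0],
    [0,0,0],
    [0,0,0],
    [0,0,0],
    [0,0,0]
  ],
  "fingers": [0,0,0,0,0]
}}

```text
time: 7.6
position: [0.6077, -0.1882, 0.2289]
orientation: [[0.115, 0.643, 0.757], [0.993, -0.091, -0.073], [0.022, 0.76, -0.649]]
contact_force: [-0.0, 0.6, -0.9]
grip_width: 0.0117
gripper_force: 30.0
```

```bash
python3 - <<'E'
from h import *
np.set_printoptions(precision=4,suppress=True)
a=cap('scene')['frame'];b=cap('side')['frame']
cv2.imwrite('pics/s3.png',np.hstack([cv2.resize(a[140:300,150:420],(430,255)),cv2.resize(b[140:300,200:430],(366,255))])[:,:,::-1])
s=env.observe(); print(s['time'],s['position'],s['orientation'],s['contact_force'],s['torque'],s['qpos'])
E
```

```text
7.7 [ 0.6075 -0.1884  0.2287] [[ 0.1152  0.643   0.7572]
 [ 0.9931 -0.0918 -0.0731]
 [ 0.0225  0.7604 -0.6491]] [ 0.2636 -0.1787 -1.0297] [-0.0335  0.4543  0.0603] [ -37.8564   11.9562  123.5969   90.6062   24.0141 -111.3114]
```

View pics/s3.png

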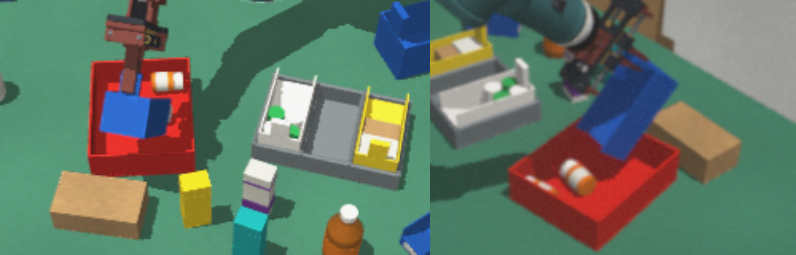

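Both bottles are out: one is visible in the crate at crop (168,80), the other's cap shows in the side view, and the force dropped by about 1.1 N. Next I'll compute the return rotation.

```bash
python3 - <<'E'
from h import *
from scipy.spatial.transform import Rotation as Q
s=env.observe(); R0=np.array([[.142,.99,0],[.99,-.142,0],[0,0,-1]])
print(s['time'],Q.from_matrix(R0@s['orientation'].T).as_rotvec(degrees=True))
E
```

```text
7.7 [ 5.17043331 49.25656266 -0.89250465]
```

{"method": "arm_command", "body": {
  "translation": [
    [0,0,0.5],
    [0,0,1],
    [0,0,1],
    [0,0,0.5],
    [0,0,0],
    [0,0,0],
    [0,0,0],
    [0,0,0],
    [0,0,0],
    [0,0,0]
  ],
  "dr": [
    [0.5,4.9,-0.1],
    [0.5,4.9,-0.1],
    [0.5,4.9,-0.1],
    [0.5,4.9,-0.1],
    [0.5,4.9,-0.1],
    [0.5,4.9,-0.1],
    [0.5,4.9,-0.1],
    [0.5,4.9,-0.1],
    [0.5,4.9,-0.1],
    [0.5,4.9,-0.1]
  ],
  "fingers": [0,0,0,0,0,0,0,0,0,0]
}}

```text
time: 8.7
position: [0.6122, -0.1753, 0.244]
orientation: [[0.13, 0.976, 0.176], [0.991, -0.135, 0.018], [0.041, 0.172, -0.984]]
contact_force: [0.5, -0.5, -1.8]
grip_width: 0.0119
gripper_force: 30.0
```

```bash
python3 - <<'E'
from h import *
from scipy.spatial.transform import Rotation as Q
np.set_printoptions(precision=4,suppress=True)
s=env.observe(); R0=np.array([[.142,.99,0],[.99,-.142,0],[0,0,-1]])
print(s['time'],s['position'],s['qpos'],s['contact_force'],s['torque'],Q.from_matrix(R0@s['orientation'].T).as_rotvec(degrees=True))
c=cap('scene')
hsv=cv2.cvtColor(c['frame'],cv2.COLOR_RGB2HSV); m=((hsv[...,0]>8)&(hsv[...,0]<17)&(hsv[...,1]>180)&(hsv[...,2]>150)).astype(np.uint8)
n,_,st,ce=cv2.connectedComponentsWithStats(m)
for i in range(1,n):
    if st[i,4]>8: print(st[i],onz(c,ce[i],.03))
E
```

```text
8.7 [ 0.6122 -0.1753  0.244 ] [-25.3592  17.7046  88.5828   5.7929  65.0875 -19.7211] [ 0.4899 -0.5127 -1.7557] [-0.0179 -0.0702  0.0187] [-0.9907 10.1357 -0.4776]
[ 85 138   7   8  14] [ 0.2513 -0.7842  0.03  ]
[103 139   6   8  13] [ 0.2472 -0.7208  0.03  ]
[ 78 142   6   4   9] [ 0.2632 -0.8126  0.03  ]
[ 78 149   8  10  16] [ 0.3089 -0.7845  0.03  ]
[ 98 150   5   9  14] [ 0.3062 -0.721   0.03  ]
[ 89 156   8   4  11] [ 0.3272 -0.7454  0.03  ]
[ 74 162   5   9  14] [ 0.3696 -0.7828  0.03  ]
[ 82 163  15  11  32] [ 0.3786 -0.7324  0.03  ]
[356 277  17  16 182] [0.7236 0.1996 0.03  ]
[353 286  13  19 127] [0.7655 0.1866 0.03  ]
```

{"method": "arm_command", "body": {
  "translation": [
    [0,1.5,0],
    [-0.5,3,0],
    [-0.7,4.5,0],
    [-0.7,4.5,0],
    [-0.7,4.5,0],
    [-0.7,4.5,0],
    [-0.7,4.5,0],
    [-0.5,4,0],
    [-0.3,2,0],
    [0,1,0]
  ],
  "dr": [
    [-0.3,3,0],
    [-0.3,3,0],
    [-0.3,3,0],
    [0,1,0],
    [0,0,0],
    [0,0,0],
    [0,0,0],
    [0,0,0],
    [0,0,0],
    [0,0,0]
  ],
  "fingers": [0,0,0,0,0,0,0,0,0,0]
}}

```text
time: 9.75
position: [0.5634, 0.167, 0.2431]
orientation: [[0.131, 0.991, 0.006], [0.991, -0.131, 0.004], [0.005, 0.006, -1.0]]
contact_force: [0.1, -0.0, -1.9]
grip_width: 0.0121
gripper_force: 30.0
```

{"method": "arm_command", "body": {
  "translation": [
    [0,0,0],
    [0,0,0]
  ],
  "dr": [
    [0,0,0],
    [0,0,0]
  ],
  "fingers": [0,0]
}}

```text
time: 9.95
position: [0.5644, 0.1642, 0.2431]
orientation: [[0.133, 0.991, 0.006], [0.991, -0.133, 0.003], [0.004, 0.005, -1.0]]
contact_force: [-0.1, 0.4, -1.6]
grip_width: 0.012
gripper_force: 30.0
```

```bash
python3 - <<'E'
from h import *
from scipy.spatial.transform import Rotation as Q
np.set_printoptions(precision=4,suppress=True)
s=env.observe(); R0=np.array([[.142,.99,0],[.99,-.142,0],[0,0,-1]])
print(s['time'],s['position'],s['qpos'],s['contact_force'],s['torque'],Q.from_matrix(R0@s['orientation'].T).as_rotvec(degrees=True))
a=cap('scene')['frame'];b=cap('wrist')['frame']
cv2.imwrite('pics/s4.png',np.hstack([cv2.resize(a[160:320,180:420],(420,280),interpolation=cv2.INTER_CUBIC),cv2.resize(b,(374,280))])[:,:,::-1])
E
```

```text
9.95 [0.5644 0.1642 0.2431] [ 9.4045 18.3444 86.8808  0.1269 74.4106 17.0107] [-0.0926  0.4234 -1.557 ] [-0.0327 -0.1788  0.0132] [-0.1786  0.3402 -0.5226]
```

View pics/s4.png

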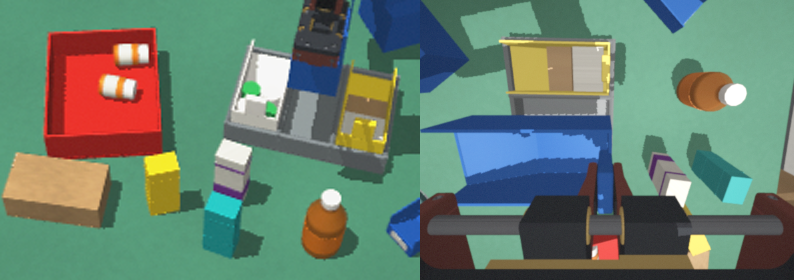

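The bin is empty and both bottles are in the crate. I'll align it and lower it to just above the bay.

{"method": "arm_command", "body": {
  "translation": [
    [-0.1,0.2,-1],
    [0,0.3,-2],
    [0,0,-2.5],
    [0,0,-2.5],
    [0,0,-2],
    [0,0,-0.5],
    [0,0,0],
    [0,0,0]
  ],
  "dr": [
    [-0.2,0.3,-0.5],
    [0,0,0],
    [0,0,0],
    [0,0,0],
    [0,0,0],
    [0,0,0],
    [0,0,0],
    [0,0,0]
  ],
  "fingers": [0,0,0,0,0,0,0,0]
}}

```text
time: 10.85
position: [0.564, 0.17, 0.1388]
orientation: [[0.142, 0.99, 0.001], [0.99, -0.142, 0.0], [0.001, 0.001, -1.0]]
contact_force: [-0.4, -0.6, -1.3]
grip_width: 0.0119
gripper_force: 30.0
```

```bash
cat > st.py <<'E'
from h import *
from scipy.spatial.transform import Rotation as Q
np.set_printoptions(precision=4,suppress=True)
s=env.observe(); R0=np.array([[.142,.99,0],[.99,-.142,0],[0,0,-1]])
print(s['time'],s['position'],s['contact_force'],s['torque'],Q.from_matrix(R0@s['orientation'].T).as_rotvec(degrees=True))
E
python3 st.py
```

```text
10.85 [0.564  0.17   0.1388] [-0.437  -0.5989 -1.2599] [-0.0292 -0.2004  0.0367] [-0.0271  0.0821 -0.0112]
```

{"method": "arm_command", "body": {
  "translation": [
    [-0.1,-0.1,-0.8],
    [0,0,-0.8],
    [0,0,-0.8],
    [0,0,-0.8],
    [0,0,-0.8],
    [0,0,-0.6],
    [0,0,-0.4],
    [0,0,-0.2],
    [0,0,-0.2]
  ],
  "dr": [
    [0,0,0],
    [0,0,0],
    [0,0,0],
    [0,0,0],
    [0,0,0],
    [0,0,0],
    [0,0,0],
    [0,0,0],
    [0,0,0]
  ],
  "fingers": [0,0,0,0,0,0,0,0,0]
}}

```text
time: 11.75
position: [0.5757, 0.1688, 0.0894]
orientation: [[0.141, 0.99, 0.025], [0.99, -0.141, 0.001], [0.005, 0.025, -1.0]]
contact_force: [21.1, -6.4, 13.9]
grip_width: 0.0181
gripper_force: 31.7
```

```bash
python3 st.py
```

```text
11.75 [0.5757 0.1688 0.0894] [21.056  -6.4361 13.8667] [-0.9408 -2.2359  0.0192] [-0.0605  1.4531 -0.0611]
```

The bin jammed against the front of the bay. I'll back up and look.

{"method": "arm_command", "body": {
  "translation": [
    [0,0,0.8],
    [0,0,1.2],
    [0,0,1.5],
    [0,0,1.5],
    [0,0,1],
    [0,0,0],
    [0,0,0]
  ],
  "dr": [
    [0,0,0],
    [0,0,0],
    [0,0,0],
    [0,0,0],
    [0,0,0],
    [0,0,0],
    [0,0,0]
  ],
  "fingers": [0,0,0,0,0,0,0]
}}

```text
time: 12.45
position: [0.562, 0.1691, 0.1437]
orientation: [[0.141, 0.99, -0.0], [0.99, -0.141, 0.0], [0.0, -0.0, -1.0]]
contact_force: [-0.0, -0.0, -1.9]
grip_width: 0.0118
gripper_force: 30.0
```

```bash
python3 st.py; python3 - <<'E'
from h import *
a=cap('scene')['frame'];b=cap('side')['frame']
cv2.imwrite('pics/s5.png',np.vstack([cv2.resize(a[165:265,290:430],(420,300),interpolation=cv2.INTER_CUBIC),cv2.resize(b[130:230,160:300],(420,300),interpolation=cv2.INTER_CUBIC)])[:,:,::-1])
E
```

```text
12.45 [0.562  0.1691 0.1437] [-0.0066 -0.0491 -1.8651] [-0.039  -0.1208 -0.0015] [-0.014  -0.0014 -0.043 ]
```

View pics/s5.png

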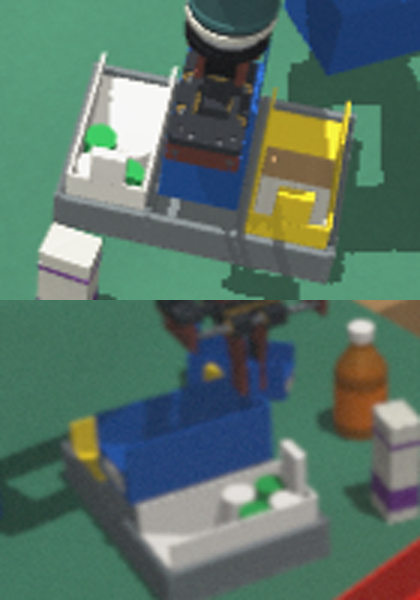

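```bash
python3 - <<'E'
from h import *
np.set_printoptions(precision=4,suppress=True)
c=cap('side'); f=c['frame'].astype(float)[...,2]; f=cv2.GaussianBlur(f,(5,3),0); s=env.observe(); p=s['position']
ex=np.array([.9898,-.142,0]);ey=np.array([.142,.9898,0])
org=p-.079*ex; org[2]=p[2]-.073   # expected bin origin
def hit(px):
    o,d=ray(c,px); k=((org-.04*ey-o)@ey)/(d@ey); q=o+k*d-org; return q@ex,q[2]
from collections import defaultdict
exp=proj(c,[org-.04*ey+ex*x+[0,0,z] for x,z in((-.085,0),(-.085,.034),(-.085,.07),(.085,.07),(.085,0))]); print(exp)
for col in range(205,252,5):
    l=f[150:205,col]; print(col,l[::2].astype(int))
    g=np.diff(l); 
    for r in np.argsort(-np.abs(g))[:4]: print('   ',150+r+.5,int(g[r]),np.array(hit((col,150+r+.5))))
E
```

```text
[[202.7054 198.5169]
 [201.7659 189.5883]
 [200.7438 179.8745]
 [249.4995 164.7608]
 [250.1285 182.9928]]
205 [ 95  93  94  95  95  96  99 113 117 118 117 117 116 119 128 120 117 118
 118 117 119 119 119 120 120 107 102 102]
    163.5 7 [-0.066   0.1225]
    162.5 6 [-0.0657  0.1259]
    198.5 -6 [-0.0773 -0.0027]
    199.5 -6 [-0.0777 -0.0065]
210 [ 96  96  95  96  96  96  95  95  95  96  95  95  96 114 122 118 118 118
 118 118 119 118 118 135 158 157 157 156]
    196.5 16 [-0.0599 -0.0014]
    195.5 13 [-0.0596  0.0024]
    175.5 11 [-0.0534  0.0754]
    176.5 7 [-0.0537  0.0718]
215 [ 96  97  98  97  97  99  96  97  99 100 100  97 108 119 117 118 118 118
 119 117 118 118 130 158 157 157 158 157]
    194.5 16 [-0.0423 -0.    ]
    195.5 11 [-0.0426 -0.0038]
    193.5 9 [-0.042   0.0037]
    174.5 8 [-0.0366  0.0734]
220 [ 98  92  76  76  83 105 108 103 101 100 100 106 122 119 118 118 118 118
 119 118 119 121 149 157 158 158 157 157]
    193.5 15 [-0.0249 -0.0024]
    192.5 12 [-0.0246  0.0013]
    158.5 11 [-0.0158  0.1244]
    159.5 11 [-0.016   0.1209]
225 [109 107 105 105  98  9
[... 729 characters left out ...]
1  86  99 121 118 118 118 119 118 118 118 119
 130 156 169 209 220 207 141 102 124 158]
    197.5 -37 [ 0.0454 -0.0439]
    196.5 -28 [ 0.0456 -0.0399]
    198.5 -27 [ 0.0452 -0.0479]
    202.5 23 [ 0.0445 -0.0639]
245 [ 82 107 106 105 105 109 113 108 116 119 118 117 118 117 117 118 118 122
 151 148 119 116 118 101  85 108 158 159]
    200.5 29 [ 0.0634 -0.0628]
    201.5 20 [ 0.0632 -0.0668]
    199.5 19 [ 0.0636 -0.0587]
    150.5 18 [0.0709 0.1265]
250 [109 108 106 105 104 107 106 111 110 108 110 110 113 114 113 114 119 150
 153 108  79  84 115 159 151 158 158 157]
    187.5 -27 [ 0.0839 -0.0175]
    194.5 26 [ 0.083  -0.0454]
    188.5 -22 [ 0.0838 -0.0215]
    193.5 21 [ 0.0831 -0.0414]
```

```bash
python3 - <<'E'
from h import *
np.set_printoptions(precision=4,suppress=True)
c=cap('scene'); s=env.observe(); p=s['position']
ex=np.array([.9898,-.142,0]);ey=np.array([.142,.9898,0])
org=p-.079*ex; org[2]=p[2]-.073; print(org)
E=lambda x,y,z:org+ex*x+ey*y+[0,0,z]
print('exp rear bottom L/R, rear top L/R',proj(c,[E(.085,-.04,0),E(.085,.04,0),E(.085,-.04,.07),E(.085,.04,.07)]))
hsv=cv2.cvtColor(c['frame'],cv2.COLOR_RGB2HSV)
m=((hsv[...,0]>100)&(hsv[...,0]<125)&(hsv[...,1]>110)).astype(np.uint8)
for r in range(216,240,2):
    xs=np.flatnonzero(m[r,325:390])+325; print(r,[(int(g[0]),int(g[-1])) for g in np.split(xs,np.flatnonzero(np.diff(xs)>1)+1) if len(g)])
for col in range(344,374,4):
    ys=np.flatnonzero(m[200:250,col])+200; print(col,ys.max() if len(ys) else None)
# side cam: front-left end of bin: leftmost columns of blue
c2=cap('side'); h2=cv2.cvtColor(c2['frame'],cv2.COLOR_RGB2HSV)
m2=((h2[...,0]>100)&(h2[...,0]<125)&(h2[...,1]>110)).astype(np.uint8)
print('side exp front corners (-y)',proj(c2,[E(-.085,-.04,0),E(-.085,-.04,.034),E(-.085,-.04,.07),E(-.085,.04,.07)]))
for r in range(172,204,2):
    xs=np.flatnonzero(m2[r,180:260])+180; print(r,xs.min() if len(xs) else None, xs.max() if len(xs) else None)
E
```

```text
[0.4834 0.1803 0.0702]
exp rear bottom L/R, rear top L/R [[342.2424 228.8319]
 [368.7814 234.3636]
 [344.4111 214.4111]
 [371.9475 220.0193]]
216 [(370, 372)]
218 [(344, 347), (370, 372)]
220 [(344, 356), (370, 371)]
222 [(344, 366), (369, 371)]
224 [(343, 370)]
226 [(343, 370)]
228 [(343, 370)]
230 [(346, 369)]
232 [(356, 369)]
234 [(365, 368)]
236 []
238 []
344 229
348 230
352 231
356 232
360 233
364 233
368 234
372 218
side exp front corners (-y) [[202.7295 198.4825]
 [201.7903 189.5536]
 [200.7685 179.8396]
 [190.2621 167.9084]]
172 193 249
174 193 249
176 193 249
178 193 250
180 194 250
182 195 249
184 198 245
186 200 238
188 201 232
190 202 226
192 202 219
194 202 213
196 202 207
198 None None
200 None None
202 None None
```

The bin sits in the hand as expected, so it was simply 1–2 mm too far forward. I'll retry shifted rearward, in stages.

{"method": "arm_command", "body": {
  "translation": [
    [0.3,0.1,-0.5],
    [0,0,-0.8],
    [0,0,-0.8],
    [0,0,-0.4],
    [0,0,-0.2],
    [0,0,0]
  ],
  "dr": [
    [0,0,0],
    [0,0,0],
    [0,0,0],
    [0,0,0],
    [0,0,0],
    [0,0,0]
  ],
  "fingers": [0,0,0,0,0,0]
}}

```text
time: 13.3
position: [0.5649, 0.1701, 0.1167]
orientation: [[0.141, 0.99, -0.001], [0.99, -0.141, 0.0], [0.0, -0.001, -1.0]]
contact_force: [-0.2, 0.1, -1.5]
grip_width: 0.0115
gripper_force: 30.0
```

```bash
python3 st.py
```

```text
13.3 [0.5649 0.1701 0.1167] [-0.165   0.0895 -1.4944] [-0.0524 -0.1448  0.0339] [-0.0063 -0.0338 -0.0453]
```

{"method": "arm_command", "body": {
  "translation": [
    [0,0,-0.5],
    [0,0,-0.5],
    [0,0,-0.3],
    [0,0,0]
  ],
  "dr": [
    [0,0,0],
    [0,0,0],
    [0,0,0],
    [0,0,0]
  ],
  "fingers": [0,0,0,0]
}}

```text
time: 13.7
position: [0.5648, 0.17, 0.1036]
orientation: [[0.141, 0.99, -0.001], [0.99, -0.141, 0.0], [-0.0, -0.001, -1.0]]
contact_force: [-0.4, -0.0, -1.5]
grip_width: 0.0121
gripper_force: 30.0
```

```bash
python3 st.py
```

```text
13.7 [0.5648 0.17   0.1036] [-0.4095 -0.0353 -1.5081] [-0.0508 -0.1459 -0.0022] [-0.005  -0.0415 -0.0446]
```

Inside the bay (bin underside at about 30 mm) with no contact. Continuing down.

{"method": "arm_command", "body": {
  "translation": [
    [0,0,-0.5],
    [0,0,-0.5],
    [0,0,-0.5],
    [0,0,-0.3],
    [0,0,-0.2],
    [0,0,0]
  ],
  "dr": [
    [0,0,0],
    [0,0,0],
    [0,0,0],
    [0,0,0],
    [0,0,0],
    [0,0,0]
  ],
  "fingers": [0,0,0,0,0,0]
}}

```text
time: 14.3
position: [0.565, 0.1701, 0.0838]
orientation: [[0.141, 0.99, -0.0], [0.99, -0.141, 0.0], [0.0, -0.0, -1.0]]
contact_force: [-0.9, -0.4, -1.3]
grip_width: 0.012
gripper_force: 30.0
```

```bash
python3 st.py
```

```text
14.3 [0.565  0.1701 0.0838] [-0.9081 -0.4322 -1.3091] [-0.0957 -0.1278  0.0048] [-0.0114 -0.0174 -0.0419]
```

{"method": "arm_command", "body": {
  "translation": [
    [0,0,-0.1],
    [0,0,-0.1],
    [0,0,-0.1],
    [0,0,-0.1],
    [0,0,-0.05],
    [0,0,0]
  ],
  "dr": [
    [0,0,0],
    [0,0,0],
    [0,0,0],
    [0,0,0],
    [0,0,0],
    [0,0,0]
  ],
  "fingers": [0,0,0,0,0,0]
}}

```text
time: 14.9
position: [0.5652, 0.1701, 0.0796]
orientation: [[0.141, 0.99, 0.0], [0.99, -0.141, 0.0], [0.0, 0.0, -1.0]]
contact_force: [0.3, 0.2, -1.7]
grip_width: 0.0118
gripper_force: 30.0
```

```bash
python3 st.py
```

```text
14.9 [0.5652 0.1701 0.0796] [ 0.2885  0.1544 -1.6705] [-0.0605 -0.16    0.0205] [-0.0153  0.0069 -0.0425]
```

{"method": "arm_command", "body": {
  "translation": [
    [0,0,-0.1],
    [0,0,-0.1],
    [0,0,0]
  ],
  "dr": [
    [0,0,0],
    [0,0,0],
    [0,0,0]
  ],
  "fingers": [0,0,0]
}}

```text
time: 15.2
position: [0.5654, 0.1703, 0.0788]
orientation: [[0.141, 0.99, 0.001], [0.99, -0.141, 0.001], [0.001, 0.001, -1.0]]
contact_force: [-1.9, -0.3, 7.6]
grip_width: 0.0118
gripper_force: 30.0
```

```bash
python3 st.py
```

```text
15.2 [0.5654 0.1703 0.0788] [-1.92   -0.3207  7.6267] [-0.2288  0.5603 -0.0475] [-0.0337  0.0504 -0.0416]
```

The bin is seated, with contact at the expected height. Releasing and retracting.

{"method": "arm_command", "body": {
  "translation": [
    [0,0,0.1],
    [0,0,0],
    [0,0,0],
    [0,0,0],
    [0,0,1],
    [0,0,3],
    [0,0,4],
    [0,0,4],
    [0,0,4],
    [0,0,1]
  ],
  "dr": [
    [0,0,0],
    [0,0,0],
    [0,0,0],
    [0,0,0],
    [0,0,0],
    [0,0,0],
    [0,0,0],
    [0,0,0],
    [0,0,0],
    [0,0,0]
  ],
  "fingers": [2,4,4,4,4,5,6,7,7.5,7.5]
}}

```text
time: 16.2
position: [0.5679, 0.1707, 0.2545]
orientation: [[0.141, 0.99, 0.009], [0.99, -0.141, 0.002], [0.003, 0.009, -1.0]]
contact_force: [0.3, -0.7, 0.4]
grip_width: 0.074
gripper_force: 0.0
```

```bash
python3 st.py; python3 - <<'E'
from h import *
c=cap('wrist','w6.png')
E
```

```text
16.2 [0.5679 0.1707 0.2545] [ 0.3261 -0.6616  0.3665] [-0.0544 -0.0614  0.018 ] [-0.1066  0.5141 -0.0489]
```

View pics/w6.png

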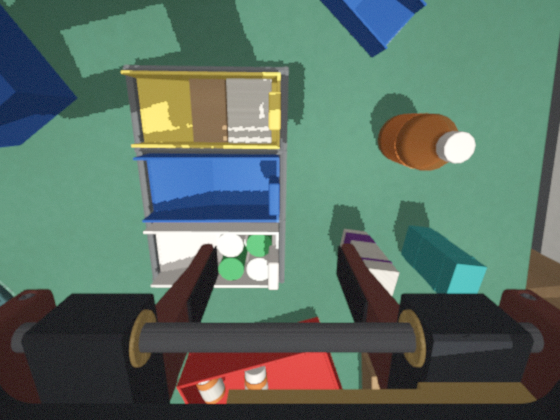

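The bin is back in its bay, empty, facing the same way, and the other bins are undisturbed. Next I'll go above the carton, turning the tool so it closes across the 50 mm side.

{"method": "arm_command", "body": {
  "translation": [
    [1.1,-1.2,0],
    [1.1,-1.2,0],
    [1.1,-1.2,0],
    [1.1,-1.2,0],
    [1.1,-1.2,0],
    [1.1,-1.2,0],
    [1.1,-1.2,0],
    [1.1,-1.2,0],
    [1.1,-1.3,0],
    [1.2,-1.3,0]
  ],
  "dr": [
    [0,0,8.5],
    [0,0,8.5],
    [0,0,8.5],
    [0,0,8.5],
    [0,0,8.5],
    [0,0,8.5],
    [0,0,8.5],
    [0,0,8.5],
    [0,0,8.5],
    [0,0,8.5]
  ],
  "fingers": [7.5,7.5,7.5,7.5,7.5,7.5,7.5,7.5,7.5,7.5]
}}

```text
time: 17.25
position: [0.6755, 0.0476, 0.2468]
orientation: [[-0.975, 0.221, -0.003], [0.221, 0.975, 0.0], [0.003, -0.0, -1.0]]
contact_force: [-0.2, 0.3, -0.2]
grip_width: 0.0749
gripper_force: 0.0
```

{"method": "arm_command", "body": {
  "translation": [
    [0,0,0],
    [0,0,0],
    [0,0,0]
  ],
  "dr": [
    [0,0,0],
    [0,0,0],
    [0,0,0]
  ],
  "fingers": [7.5,7.5,7.5]
}}

```text
time: 17.55
position: [0.6752, 0.0489, 0.2479]
orientation: [[-0.973, 0.23, -0.002], [0.23, 0.973, 0.001], [0.002, 0.0, -1.0]]
contact_force: [-0.2, -0.1, 0.4]
grip_width: 0.0746
gripper_force: 0.0
```

```bash
python3 - <<'E'
from h import *
np.set_printoptions(precision=4,suppress=True)
c=cap('wrist','w7.png'); s=env.observe(); print(s['time'],s['position'],s['orientation'])
hsv=cv2.cvtColor(c['frame'],cv2.COLOR_RGB2HSV)
print('pred',proj(c,[.6765,.048,.125]))
for lo in (150,180,200,215):
    m=((hsv[...,1]<40)&(hsv[...,2]>lo)).astype(np.uint8)
    cs,_=cv2.findContours(m,cv2.RETR_EXTERNAL,cv2.CHAIN_APPROX_NONE)
    for k in cs:
        if cv2.contourArea(k)>300:
            r=cv2.minAreaRect(k); b=cv2.boxPoints(r); print(lo,cv2.contourArea(k),r)
            P=np.array([onz(c,q,.125)[:2] for q in b]); print(P.tolist(),np.linalg.norm(P-np.roll(P,1,0),axis=1),P.mean(0))
E
```

```text
17.6 [0.6753 0.0489 0.2482] [[-0.9735  0.2287 -0.0015]
 [ 0.2287  0.9735  0.0007]
 [ 0.0016  0.0003 -1.    ]]
pred [[277.1081 205.1118]]
150 5270.5 ((295.12652587890625, 373.1593933105469), (44.94135665893555, 164.6845245361328), 84.73760223388672)
[[0.8500241398566255, -0.0768993701482191], [0.8737462802278253, 0.12319012335025845], [0.9454962070724056, 0.11912418392229854], [0.9218273692864991, -0.09358592363150725]] [0.0737 0.2015 0.0719 0.214 ] [0.8978 0.018 ]
150 760.5 ((438.2000427246094, 238.60003662109375), (34.882659912109375, 29.516096115112305), 26.56505012512207)
[[0.7532430487744526, 0.18301341412510874], [0.7262144848787776, 0.19904594181663193], [0.7515099511963971, 0.22990895858334282], [0.7798072391788451, 0.21453586502007627]] [0.0412 0.0314 0.0399 0.0322] [0.7527 0.2066]
150 1639.5 ((276.39825439453125, 199.02655029296875), (50.02228927612305, 34.98899841308594), 3.814074993133545)
[[0.680325590005419, 0.018454744913712157], [0.6452426043823322, 0.030217328704308072], [0.6600650677911654, 0.07809542014553056], [0.6958506272560836, 0.0681487988537918]] [0.0521 0.037
[... 7970 characters left out ...]
33168457149734], [0.5525299780676823, 0.04742428068244052]] [0.029  0.0451 0.029  0.0467] [0.5426 0.073 ]
215 1796.5 ((440.13494873046875, 30.982196807861328), (38.95368576049805, 57.93111801147461), 2.7927021980285645)
[[0.573985157541963, 0.20164820047732088], [0.5304721884945426, 0.20767840328179624], [0.539391128423969, 0.23940505895038489], [0.5834683972813189, 0.23510137421914923]] [0.0348 0.0439 0.033  0.0443] [0.5568 0.221 ]
215 941.5 ((285.5, 16.0), (32.0, 43.0), 90.0)
[[0.4990921884078231, 0.0786895407162679], [0.5074121129656481, 0.11379607600239322], [0.5305131221352504, 0.10908784242490824], [0.5219491625253408, 0.07294614082094046]] [0.0236 0.0361 0.0236 0.0371] [0.5147 0.0936]
```

View pics/w7.png

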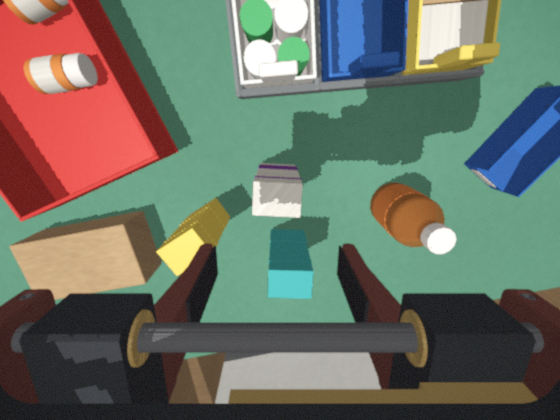

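The carton's top face is at (276,199), about (.671, .049), with yaw about -16.5°. The fingers straddle it clear of the look-alikes. Descending.

{"method": "arm_command", "body": {
  "translation": [
    [-0.1,0,-2],
    [-0.2,0,-3],
    [0,0,-3.5],
    [0,0,-3.5],
    [0,0,-2.5],
    [0,0,-1.5],
    [0,0,-0.5],
    [0,0,0],
    [0,0,0]
  ],
  "dr": [
    [0,0,-1.5],
    [0,0,-1.5],
    [0,0,0],
    [0,0,0],
    [0,0,0],
    [0,0,0],
    [0,0,0],
    [0,0,0],
    [0,0,0]
  ],
  "fingers": [7.5,7.5,7.5,7.5,7.5,7.5,7.5,7,6.5]
}}

```text
time: 18.5
position: [0.6743, 0.0482, 0.0851]
orientation: [[-0.961, 0.278, 0.002], [0.278, 0.961, 0.0], [-0.002, 0.001, -1.0]]
contact_force: [0.1, 0.0, 0.6]
grip_width: 0.0665
gripper_force: 0.0
```

{"method": "arm_command", "body": {
  "translation": [
    [0,0,0],
    [0,0,0],
    [0,0,0],
    [0,0,0],
    [0,0,0]
  ],
  "dr": [
    [0,0,0],
    [0,0,0],
    [0,0,0],
    [0,0,0],
    [0,0,0]
  ],
  "fingers": [6,5.5,4.5,4,4]
}}

```text
time: 19.0
position: [0.6738, 0.0481, 0.0844]
orientation: [[-0.961, 0.278, 0.001], [0.278, 0.961, 0.0], [-0.001, 0.001, -1.0]]
contact_force: [-0.2, -0.4, 4.8]
grip_width: 0.0498
gripper_force: 30.0
```

```bash
python3 st.py
```

```text
19.0 [0.6738 0.0481 0.0844] [-0.2199 -0.4084  4.8181] [-0.0298 -0.0046  0.0218] [  0.0253   0.0571 -82.0402]
```

The carton is gripped (49.8 mm). I'll lift it, carry it over the bin and turn it by 8°.

{"method": "arm_command", "body": {
  "translation": [
    [0,0,1.5],
    [0,0,3],
    [0,0,4],
    [0,0,4],
    [-0.8,0.6,1.5],
    [-2,1.5,0],
    [-3,2.5,0],
    [-3.5,3,0],
    [-3,2.8,0],
    [-2,1.7,0]
  ],
  "dr": [
    [0,0,0],
    [0,0,0],
    [0,0,0],
    [0,0,0],
    [0,0,1],
    [0,0,2],
    [0,0,2],
    [0,0,2],
    [0,0,1],
    [0,0,0]
  ],
  "fingers": [4,4,4,4,4,4,4,4,4,4]
}}

```text
time: 20.0
position: [0.526, 0.1708, 0.2227]
orientation: [[-0.99, 0.139, -0.004], [0.139, 0.99, 0.001], [0.004, 0.0, -1.0]]
contact_force: [0.1, 0.2, -1.2]
grip_width: 0.0497
gripper_force: 30.0
```

{"method": "arm_command", "body": {
  "translation": [
    [-1,0.8,0],
    [0,0,0],
    [0,0,0],
    [0,0,0]
  ],
  "dr": [
    [0,0,0],
    [0,0,0],
    [0,0,0],
    [0,0,0]
  ],
  "fingers": [4,4,4,4]
}}

```text
time: 20.4
position: [0.5215, 0.1764, 0.2236]
orientation: [[-0.99, 0.142, 0.0], [0.142, 0.99, -0.0], [-0.0, 0.0, -1.0]]
contact_force: [-0.2, 0.7, -1.2]
grip_width: 0.0497
gripper_force: 30.0
```

```bash
python3 st.py; python3 - <<'E'
from h import *
from scipy.spatial.transform import Rotation as Q
np.set_printoptions(precision=4,suppress=True)
s=env.observe(); p=s['position']; R1=np.array([[-.99,.142,0],[.142,.99,0],[0,0,-1]])
print('rot',Q.from_matrix(R1@s['orientation'].T).as_rotvec(degrees=True),'dxyz cm',(np.array([.521,.1767,.0934])-p)*100)
# bin check from scene and carton bottom
c=cap('scene'); cv2.imwrite('pics/s8.png',c['frame'][:,:,::-1])
hsv=cv2.cvtColor(c['frame'],cv2.COLOR_RGB2HSV)
m=((hsv[...,0]>125)&(hsv[...,0]<160)&(hsv[...,1]>80)).astype(np.uint8)
n,_,st,ce=cv2.connectedComponentsWithStats(m[150:300,250:450])
for i in range(1,n):
    if st[i,4]>8: print(st[i]+[250,150,0,0,0])
ex=np.array([.9898,-.142,0]);ey=np.array([.142,.9898,0]); q=p.copy(); q[2]=p[2]-.0844
print('exp carton rear bottom corners',proj(c,[q+.018*ex-.025*ey,q+.018*ex+.025*ey]))
E
```

```text
20.4 [0.5215 0.1764 0.2236] [-0.2149  0.7221 -1.2441] [ 0.0476 -0.1549  0.0161] [  0.0182   0.0161 -89.9937]
rot [0.0013 0.0218 0.0063] dxyz cm [ -0.0462   0.0342 -13.016 ]
[355 185  19   5  22]
[353 199  17   9 108]
exp carton rear bottom corners [[351.7527 208.2817]
 [368.7653 211.7051]]
```

{"method": "arm_command", "body": {
  "translation": [
    [0.2,0,-1.5],
    [0,0,-2.5],
    [0,0,-2.5],
    [0,0,-2.5],
    [0,0,-1.5],
    [0,0,-1],
    [0,0,-0.5],
    [0,0,-0.3],
    [0,0,-0.2],
    [0,0,0]
  ],
  "dr": [
    [0,0,0],
    [0,0,0],
    [0,0,0],
    [0,0,0],
    [0,0,0],
    [0,0,0],
    [0,0,0],
    [0,0,0],
    [0,0,0],
    [0,0,0]
  ],
  "fingers": [4,4,4,4,4,4,4,4,4,4]
}}

```text
time: 21.45
position: [0.5227, 0.1772, 0.0991]
orientation: [[-0.99, 0.141, 0.001], [0.141, 0.99, 0.0], [-0.001, 0.001, -1.0]]
contact_force: [0.2, -0.1, -0.4]
grip_width: 0.0501
gripper_force: 30.0
```

```bash
python3 st.py
```

```text
21.45 [0.5227 0.1772 0.0991] [ 0.1563 -0.0531 -0.4151] [ 0.0839 -0.1615  0.033 ] [  0.0047   0.0484 -90.0418]
```

{"method": "arm_command", "body": {
  "translation": [
    [0,0,-0.2],
    [0,0,-0.2],
    [0,0,-0.1],
    [0,0,0]
  ],
  "dr": [
    [0,0,0],
    [0,0,0],
    [0,0,0],
    [0,0,0]
  ],
  "fingers": [4,4,4,4]
}}

```text
time: 21.85
position: [0.5221, 0.1771, 0.0936]
orientation: [[-0.99, 0.141, -0.0], [0.141, 0.99, 0.0], [0.0, 0.0, -1.0]]
contact_force: [-0.0, 0.8, -1.0]
grip_width: 0.05
gripper_force: 30.0
```

```bash
python3 st.py
```

```text
21.85 [0.5221 0.1771 0.0936] [-0.0103  0.7748 -0.9778] [ 0.0945 -0.1534  0.0026] [ -0.0333  -0.0077 -90.0455]
```

{"method": "arm_command", "body": {
  "translation": [
    [0,0,-0.1],
    [0,0,0],
    [0,0,0]
  ],
  "dr": [
    [0,0,0],
    [0,0,0],
    [0,0,0]
  ],
  "fingers": [4,4,4]
}}

```text
time: 22.15
position: [0.5224, 0.1774, 0.0932]
orientation: [[-0.99, 0.141, 0.0], [0.141, 0.99, 0.001], [-0.0, 0.001, -1.0]]
contact_force: [-1.6, 0.6, 5.5]
grip_width: 0.0502
gripper_force: 30.0
```

```bash
python3 st.py
```

```text
22.15 [0.5224 0.1774 0.0932] [-1.5981  0.5933  5.4909] [ 0.1635  0.2727 -0.0825] [ -0.0223   0.0425 -90.0358]
```

Contact on the bin floor at the expected height. Releasing and retreating.

{"method": "arm_command", "body": {
  "translation": [
    [0,0,0.05],
    [0,0,0],
    [0,0,0],
    [0,0,0],
    [0,0,0.5],
    [0,0,1.5],
    [0,0,3],
    [0,0,4],
    [0,0,4],
    [0,0,3]
  ],
  "dr": [
    [0,0,0],
    [0,0,0],
    [0,0,0],
    [0,0,0],
    [0,0,0],
    [0,0,0],
    [0,0,0],
    [0,0,0],
    [0,0,0],
    [0,0,0]
  ],
  "fingers": [5.4,6,6.5,7,7,7,7,7,7,7]
}}

```text
time: 23.15
position: [0.5228, 0.1772, 0.2561]
orientation: [[-0.99, 0.141, 0.002], [0.141, 0.99, 0.001], [-0.002, 0.001, -1.0]]
contact_force: [0.3, -0.2, -0.1]
grip_width: 0.07
gripper_force: 0.0
```

{"method": "arm_command", "body": {
  "translation": [
    [-1,-2,1],
    [-2,-4,1],
    [-2,-4,0],
    [-1,-4,0],
    [0,-3,0],
    [0,-2,0],
    [0,0,0]
  ],
  "dr": [
    [0,0,0],
    [0,0,0],
    [0,0,0],
    [0,0,0],
    [0,0,0],
    [0,0,0],
    [0,0,0]
  ],
  "fingers": [7,7,7,7,7,7,7]
}}

```text
time: 23.85
position: [0.4622, -0.015, 0.2736]
orientation: [[-0.99, 0.144, 0.0], [0.144, 0.99, -0.001], [-0.001, -0.001, -1.0]]
contact_force: [0.5, 1.0, -0.4]
grip_width: 0.0696
gripper_force: 0.0
```

```bash
python3 st.py; python3 - <<'E'
from h import *
np.set_printoptions(precision=4,suppress=True)
c=cap('scene','s9.png')
hsv=cv2.cvtColor(c['frame'],cv2.COLOR_RGB2HSV)
m=((hsv[...,0]>125)&(hsv[...,0]<165)&(hsv[...,1]>50)).astype(np.uint8)
n,_,st,ce=cv2.connectedComponentsWithStats(m[150:300,250:450])
for i in range(1,n):
    if st[i,4]>5: print('purple',st[i]+[250,150,0,0,0])
w=((hsv[...,1]<35)&(hsv[...,2]>170)).astype(np.uint8); n,_,st,ce=cv2.connectedComponentsWithStats(w[150:260,310:410])
for i in range(1,n):
    if st[i,4]>25: print('white',st[i]+[310,150,0,0,0],onz(c,ce[i]+[310,150],.134))
ex=np.array([.9898,-.142,0]);ey=np.array([.142,.9898,0]); q=np.array([.522,.177,0])
for z in (.009,.134): print('exp',z,proj(c,[q+a*.018*ex+b*.025*ey+[0,0,z] for a,b in((-1,-1),(-1,1),(1,1),(1,-1))]).tolist())
q=np.array([.5654,.1703,.116]); print('tab exp',proj(c,[q+.006*ex-.018*ey,q+.006*ex+.018*ey]))
b=((hsv[...,0]>100)&(hsv[...,0]<125)&(hsv[...,1]>110)); print('blue rows per col',[(col,int(np.flatnonzero(b[170:245,col]).min()+170),int(np.flatnonzero(b[170:245,col]).max()+170)) for col in range(346,368,4)])
E
```

```text
23.85 [ 0.4622 -0.015   0.2736] [ 0.5     0.9601 -0.403 ] [ 0.0339 -0.134  -0.0326] [  0.0462  -0.0086 -89.8709]
purple [351 214  16   5  23]
purple [349 226   2   4   8]
purple [363 229   3   4   9]
white [312 191  34  43 833] [0.5529 0.0851 0.134 ]
white [352 201  19  13 165] [0.522  0.1761 0.134 ]
white [375 224  25  16 143] [0.6002 0.2498 0.134 ]
exp 0.009 [[349.6456377773164, 225.65423742281985], [365.3573932874238, 228.90539955015794], [363.533262395228, 237.93822284628465], [347.6149564486484, 234.59659192056455]]
exp 0.134 [[353.8834217500614, 200.39854196867026], [370.62043010185727, 203.72206571830625], [368.7555497270506, 212.96958647783057], [351.78392038297704, 209.54755083109472]]
tab exp [[351.4599 222.116 ]
 [363.7137 224.6363]]
blue rows per col [(346, 213, 236), (350, 198, 237), (354, 196, 238), (358, 197, 239), (362, 198, 239), (366, 198, 240)]
```

The carton's top measures (.522, .176) at z = .134, exactly as expected, and the tab and bin rows match a seated bin. Handing in.

```bash
python3 -c "
from cell import env
print(env.finish_job())"
```

```text
the job is handed in; nothing more can be done
None
```

The job is handed in at about 24 s: both bottles are in the crate, the bin is back down in its bay facing as before, and the carton stands in it. The bin jammed once on the way in and was reseated, with the measured force at about 26 N.

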